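# Sweep the star caps into the catch pan

## Robot

A 7-joint arm with a two-finger parallel gripper is mounted at the origin on the work surface. World frame = base frame: x ahead of the robot, y to its left, z up, the work surface at z = 0. Lengths are in m, angles in rad, forces in N, time in s.
With the tool pointing down it reaches from about 0.4 to 0.875 m from the base axis. Payload 19.3 kg.
Tool frame: the origin (TCP) lies between the finger pads; the fingertips stand bot.tcp_to_tips ahead of it and the grasp point (between the pads) is the TCP (bot.tcp_to_tips is the distance from the TCP to the fingertips, in m); z points along the fingers, y is the line along which they close (so a half turn about z gives the same grasp; the last joint's range is limited). The gripper opens to 85 mm and grips with 20 to 120 N. Pads are 22 mm wide; open, the fingers measure 114 mm over their backs; the gripper's body (76 mm by 85 mm) begins 54 mm behind the grasp point. The pads swing forward as they close: fully open they stand 13 mm farther back than shut.
Start: joints at [1.048, 0.521, -0.036, 1.599, 0.021, 1.021, -0.113], TCP at [0.273, -0.562, 0.25] pointing down, gripper open.
Joint ranges: [-2.91, 2.91], [-0.3, 2.13], [-1.5, 1.42], [0.17, 2.43], [-1.26, 4.41], [0.16, 1.93], [-2.52, 2.52]. Speed limits (rad/s): [1.89, 1.89, 2.39, 2.39, 3.01, 3.01, 3.01].

## Interface

Orientations are given as [roll, pitch, yaw] about the fixed x, y, z axes, in that order (R = Rz(yaw) Ry(pitch) Rx(roll)).
In Python, from workcell import telemetry, grab_frame, bot gives the robot as it stands. The module is installed in compiled form; this text tells all that it offers.
- The arm moves only by the shell command python3 -m crank 'ROWS' [FORCE]. ROWS is text: rows parted by semicolons, each of 7 numbers parted by spaces: the finger opening in m, from 0 to 0.0854, then the shift along the tool's x, y, z in m, then the turn, a rotation vector about the tool's x, y, z in degrees. A call has exactly 8 rows; each row shifts and turns the commanded pose from where the row before left it, along the tool's axes as they then stand; what a row does not reach is not made up. A row lasts 1/12 s, in which the tool goes at most 41.7 mm and 7.16 degrees, less where a joint would pass 70% of its speed; a pose out of reach is approached as far as the arm can. A call with a gripper value outside its range is refused whole. The fingers move at their own pace and stop on an object; FORCE is the grip in N (left out, the last holds). Time passes only in rows, so rows that do not move let the fingers close, or fill a call up. It gives the time, the measured TCP pose, the force, the opening and the grip force at its end, in the units of the state.
- telemetry.observe(): the state, without advancing time (a new reading comes with each control period).
- grab_frame(name): name is "side" or "top"; returns a dict with "pixels" (480x640x3 uint8, red, green, blue), "depth" (480x640 float32, m along the optical axis (not along the pixel's ray), 0 where there is no reading), "vertical_fov" (degrees; the focal length in pixels is half the picture's height over the tangent of half this angle, whatever the lens; pixels are square), "cx", "cy" (the principal point, pixels), "distortion" ([k1, k2, p1, p2, k3] as OpenCV has them; the pictures are not rectified), "R" (3x3) and "t" (3): a world point X has camera coordinates R X + t. Camera axes: x right, y down, z forward; pixel columns grow to the right and rows downward; lengths in m; the calibration is good to about 2 mm. A picture is of the moment at which its call begins.
- bot.job_done(): hands the job in; it is judged then, once.
The state is a dict: "clock": time; "qpos": joint angles; "qd": joint speeds; "joint_efforts": joint torques, N m; "position": TCP position; "tool_rot": TCP orientation; "force": force on the tool from outside, world axes, zero at the start; "moment": the same for the moment, N m; "grip_width": finger opening in m; "finger_force": force on a finger pad.
Only numpy, scipy, OpenCV 4.12 (cv2) and the standard library are available. Lean on these libraries where they do the work, as an engineer would, in place of code of your own. Each camera call takes 0.05 s, during which the arm holds its last target. There are 200 camera calls.

## Task

Clear the mixing bench: sweep the three black star-shaped screw caps across the bench with your fingers, in through the open mouth of the low steel catch pan, until each lies wholly inside it. Push them gently along the surface; do not pinch them or pick them up, and leave the cup, lids, jars and everything else standing where they are.

Things in the scene. Friction and masses are not known exactly. Their poses are not given: they have to be found in the camera images.
- pan: three-sided sheet-steel catch pan fixed to the bench. Origin: on the bench surface at the middle of its open mouth. The pan runs from the mouth along its own -y axis (mouth faces its +y); x runs along the mouth, z up. Inside it is 220 mm wide (x from -110 to +110 mm) and 140 mm deep (y from 0 to -140 mm). Walls 5 mm thick and 30 mm high at the back and both sides; none at the mouth. The floor is level with the bench: no step or lip at the mouth.
- cap0: one of three identical black star-shaped screw caps: five round lobes, 40 mm across the lobes, 16 mm high, plus an 18 mm wide grey stub on top to 24 mm; 30 to 55 g, loose, lying flat on the bench stub up. Origin: centre of its underside, z up.
- cap1: one of three identical black star-shaped screw caps: five round lobes, 40 mm across the lobes, 16 mm high, plus an 18 mm wide grey stub on top to 24 mm; 30 to 55 g, loose, lying flat on the bench stub up. Origin: centre of its underside, z up.
- cap2: one of three identical black star-shaped screw caps: five round lobes, 40 mm across the lobes, 16 mm high, plus an 18 mm wide grey stub on top to 24 mm; 30 to 55 g, loose, lying flat on the bench stub up. Origin: centre of its underside, z up.
- cup: open paper mixing cup, 56 mm across the rim, 60 mm high, upright, light, loose, stands among the caps; leave alone. Origin: centre of its underside.
- lid_ring: flat blue plastic lid ring, 80 mm across, 8 mm high, loose; leave alone. Origin: centre of its underside.
- tin_lid: round steel tin lid, 76 mm across, 8 mm high, loose; leave alone. Origin: centre of its underside.
- hardener: small upright jar, 30 mm across, 55 mm high, loose; leave alone. Origin: centre of its underside.
- stirrer: spatula for stirring, 180 mm long, lying along its x axis, loose; leave alone. Origin: middle of its underside.
- paint_tin: upright small paint tin, 80 mm across, 70 mm high, at the back; leave alone. Origin: centre of its underside.
- squeeze: upright grey bottle, 60 mm across, 130 mm high, at the back; leave alone. Origin: centre of its underside.
- jar: upright orange jar with black cap, 70 mm across, 100 mm high, at the back; leave alone. Origin: centre of its underside.

How it is judged:
At the end, for the whole second after the job is handed in: All three caps lie flat on the pan's floor between its walls, their centres at least 18 mm inside the mouth, at rest; every other loose thing is within 20 mm of where it started (x of cap0 in the frame of pan between -0.11 and 0.11 m and y of cap0 in the frame of pan between -0.14 and -0.018 m and z of each of cap0, cap1, cap2 in the frame of pan below 0.008 m and linear speed of each of cap0, cap1, cap2 below 0.02 m/s and x of cap1 in the frame of pan between -0.11 and 0.11 m and y of cap1 in the frame of pan between -0.14 and -0.018 m and x of cap2 in the frame of pan between -0.11 and 0.11 m and y of cap2 in the frame of pan between -0.14 and -0.018 m and distance of each of cup, lid_ring, tin_lid, hardener, stirrer, paint_tin, squeeze, jar from where it was at the start of the episode below 0.02 m); the robot touches nothing.
It fails at once if a cap is lifted off the bench by more than 12 mm (height (world z) of any of cap0, cap1, cap2 above 0.012 m).
It fails at once if a cap is pinched or pressed by the fingers with more than 15 N (contact force between any of cap0, cap1, cap2 and the fingers above 15 N).
It fails at once if anything other than the caps is shifted or knocked by more than 20 mm (distance of any of cup, lid_ring, tin_lid, hardener, stirrer, paint_tin, squeeze, jar from where it was at the start of the episode above 0.02 m).
It also fails if it takes over 72 s, if anything falls off the work surface, if the arm or the gripper's body presses on something with over 40 N, if the wrist force passes 120 N, or if a joint passes its speed limit or range.

## Working session

There is one attempt and no reset: what is moved stays moved. The work goes in short steps, Python scripts to look and compute and a shell command to move; the robot and the scene stay as the last step left them, time stands still between calls to the robot, and variables do not carry over. Pictures are saved under pics/ and viewed, at most 10 in all, crops included, and the job is handed in when it is done.

```bash
mkdir -p pics; cat > h.py <<'E'
import numpy as np, cv2
from workcell import telemetry, grab_frame, bot
def K(f):
    F=240/np.tan(np.radians(f["vertical_fov"])/2)
    return np.array([[F,0,f["cx"]],[0,F,f["cy"]],[0,0,1.]])
def w(f,u,v,z):  # pixel -> world at height z
    n=cv2.undistortPoints(np.array([[[u,v]]],float),K(f),np.array(f["distortion"]))[0,0]
    R=np.array(f["R"]);t=np.array(f["t"]);d=R.T@np.array([n[0],n[1],1]);c=-R.T@t
    return (c+d*(z-c[2])/d[2])
def save(f,n): cv2.imwrite("pics/"+n,cv2.cvtColor(f["pixels"],cv2.COLOR_RGB2BGR))
E
python3 - <<'E'
from h import *
import pickle
for n in("top","side"):
    f=grab_frame(n);save(f,n+"0.png");pickle.dump(f,open(n+".pkl","wb"))
    R=np.array(f["R"]);print(n,-R.T@np.array(f["t"]),R[2],f["distortion"])
print(telemetry.observe(),bot.tcp_to_tips)
E
```

```text
top [0.55918217 0.02619816 1.25912095] [ 0.04945998  0.01660764 -0.99863802] [-0.00255488  0.          0.          0.          0.        ]
side [ 0.59917662 -0.52065326  0.73726817] [ 0.0088926   0.6416727  -0.76692703] [-0.00035882  0.          0.          0.          0.        ]
{'clock': 0.1, 'qpos': array([ 1.04776285,  0.52197186, -0.03634002,  1.59990958,  0.02119241,
        1.02109423, -0.11279956]), 'qd': array([-0.00142476, -0.00028208,  0.00216465, -0.00211391, -0.0007893 ,
       -0.00106104,  0.00013385]), 'joint_efforts': array([ 5.94266152e-03, -9.28482771e+01,  1.98531076e+00, -3.70529330e+01,
        1.82189432e-02,  5.39068918e-03, -3.23367658e-05]), 'position': array([ 0.2733126 , -0.56177983,  0.24978709]), 'tool_rot': array([-3.14059575e+00,  5.57101891e-05,  4.52829169e-01]), 'force': array([0.17288811, 0.09533658, 0.58977592]), 'moment': array([ 0.01533261,  0.00021329, -0.04891146]), 'finger_force': 0.0, 'grip_width': 0.08525943256569982} 0.019
```

View pics/top0.png

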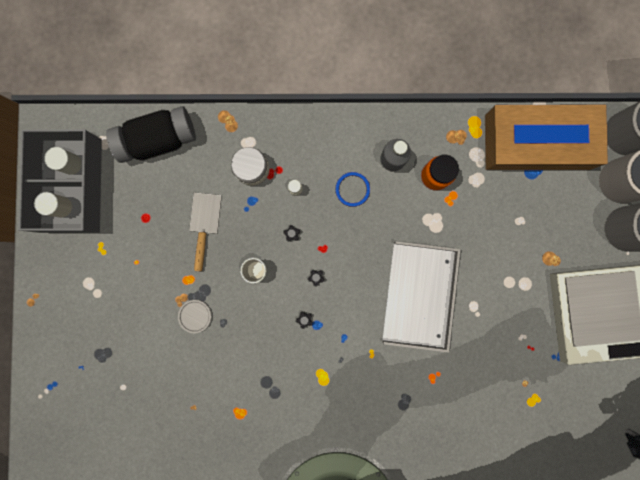

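View pics/side0.png

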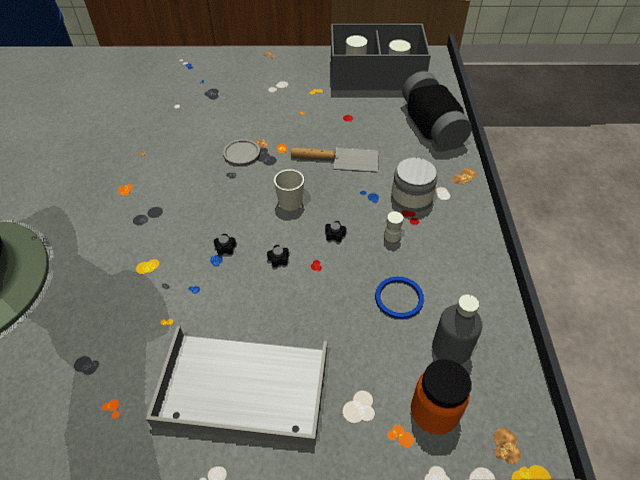

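The top view shows the caps at about (292,233), (316,277) and (305,320). The cup is at (254,270), left of the caps. The pan's mouth runs from (394,243) to (384,346) and faces left. The hardener (295,187) and the lid ring (353,189) are above.

```bash
python3 - <<'E'
from h import *
import pickle
f=pickle.load(open("top.pkl","rb"));g=pickle.load(open("side.pkl","rb"))
for n,u,v,z in[("c0",292,233,.02),("c1",316,277,.02),("c2",305,320,.02),("cupbase",258,270,.03),("cuprim",251,270,.06),("hard",295,186,.055),("ring",353,189,.008),("mouthfar",394,243,.03),("mouthnear",384,346,.03),("backfar",459,250,.03),("backnear",449,349,.03),("bottle",400,148,.13),("tinlid",195,317,.0)]:
    print(n,w(f,u,v,z)[:2].round(3))
for n,u,v,z in[("c0",336,228,.02),("c1",278,252,.02),("c2",225,240,.02),("cuprim",289,176,.06),("hard",395,217,.055),("ring",400,298,.008),("mnear",178,332,.03),("mfar",326,344,.03),("bnear",152,420,.03),("bfar",315,440,.03)]:
    print("S",n,w(g,u,v,z)[:2].round(3))
E
```

```text
c0 [0.628 0.103]
c1 [0.529 0.048]
c2 [0.433 0.072]
cupbase [0.545 0.178]
cuprim [0.545 0.189]
hard [0.73  0.094]
ring [ 0.73  -0.036]
mouthfar [ 0.606 -0.127]
mouthnear [ 0.377 -0.103]
backfar [ 0.59  -0.271]
backnear [ 0.371 -0.247]
bottle [ 0.799 -0.127]
tinlid [0.436 0.325]
S c0 [0.631 0.101]
S c1 [0.529 0.047]
S c2 [0.435 0.074]
S cuprim [0.545 0.193]
S hard [0.732 0.095]
S ring [ 0.732 -0.041]
S mnear [ 0.386 -0.114]
S mfar [ 0.609 -0.136]
S bnear [ 0.374 -0.249]
S bfar [ 0.593 -0.277]
```

```bash
cat >> h.py <<'E'
from scipy.spatial.transform import Rotation as Ro
def to(p):
    s=telemetry.observe();M=Ro.from_euler("xyz",s["tool_rot"]).as_matrix()
    print("pos",s["position"].round(4),"rot",np.degrees(s["tool_rot"]).round(1),"grip",round(s["grip_width"],4),"t",round(s["clock"],2),"F",s["force"].round(1))
    print("tool shift mm",(M.T@(np.array(p)-s["position"])*1000).round(1))
E
python3 -m crank '0.02 0 0 0 0 0 -6;0.02 0 0 0 0 0 -6;0.02 0 0 0 0 0 -6;0.02 0 0 0 0 0 -6;0.02 0 0 0 0 0 -6;0.02 0 0 0 0 0 -6;0.02 0 0 0 0 0 -6;0.02 0 0 0 0 0 -6' 30
python3 -c "
from h import *
to([.641,.142,.15])"
```

```text
clock: 0.77
position: [0.2733, -0.5619, 0.25]
tool_rot: [-3.141, -0.0, 1.296]
force: [-0.3, 0.1, -0.2]
grip_width: 0.0198
finger_force: 0.0
pos [ 0.2733 -0.5619  0.25  ] rot [-180.    -0.    74.2] grip 0.0198 t 0.77 F [-0.3  0.1 -0.2]
tool shift mm [777.2 162.7 100.3]
```

```bash
python3 -m crank '0.02 .032 .007 0 0 0 0;0.02 .032 .007 0 0 0 0;0.02 .032 .007 0 0 0 0;0.02 .032 .007 0 0 0 0;0.02 .032 .007 0 0 0 0;0.02 .032 .007 0 0 0 0;0.02 .032 .007 0 0 0 0;0.02 .032 .007 0 0 0 0' && python3 -m crank '0.02 .032 .007 0 0 0 0;0.02 .032 .007 0 0 0 0;0.02 .032 .007 0 0 0 0;0.02 .032 .007 0 0 0 0;0.02 .032 .007 0 0 0 0;0.02 .032 .007 0 0 0 0;0.02 .032 .007 0 0 0 0;0.02 .032 .007 0 0 0 0' && python3 -m crank '0.02 .032 .007 0 0 0 0;0.02 .032 .007 0 0 0 0;0.02 .032 .007 0 0 0 0;0.02 .032 .007 0 0 0 0;0.02 .032 .007 0 0 0 0;0.02 .032 .007 0 0 0 0;0.02 .032 .007 0 0 0 0;0.02 0 0 0 0 0 0'
python3 -c "
from h import *
to([.641,.142,.10])
print(telemetry.observe()['qpos'])"
```

```text
clock: 1.43
position: [0.3984, -0.33, 0.2502]
tool_rot: [-3.141, -0.0, 1.29]
force: [-0.4, -1.0, 1.2]
grip_width: 0.0201
finger_force: 0.0
clock: 2.1
position: [0.523, -0.0995, 0.2501]
tool_rot: [-3.141, 0.0, 1.29]
force: [1.3, -0.3, -0.1]
grip_width: 0.0201
finger_force: 0.0
clock: 2.77
position: [0.6327, 0.1075, 0.2496]
tool_rot: [-3.14, -0.003, 1.296]
force: [1.1, 0.8, -0.1]
grip_width: 0.0199
finger_force: 0.0
pos [0.6327 0.1075 0.2496] rot [-179.9   -0.2   74.3] grip 0.0199 t 2.77 F [ 1.1  0.8 -0.1]
tool shift mm [ 35.   -1.2 149.7]
[ 0.01032096  0.5754997  -0.41341415  1.53799204  0.24679487  1.07957764
 -0.73483282]
```

```bash
python3 -m crank '0.02 .018 -.001 0 0 0 0;0.02 .018 0 0 0 0 0;0.02 0 0 .035 0 0 0;0.02 0 0 .035 0 0 0;0.02 0 0 .035 0 0 0;0.02 0 0 .035 0 0 0;0.02 0 0 .03 0 0 0;0.02 0 0 0 0 0 0'
python3 -c "
from h import *
to([.641,.142,.026])
save(grab_frame('side'),'s1.png')"
```

```text
clock: 3.43
position: [0.6375, 0.1347, 0.0744]
tool_rot: [-3.134, 0.004, 1.291]
force: [-0.5, -0.4, -0.4]
grip_width: 0.0202
finger_force: 0.0
pos [0.6375 0.1347 0.0744] rot [-179.6    0.2   74. ] grip 0.0202 t 3.43 F [-0.5 -0.4 -0.4]
tool shift mm [ 8.2  1.6 48.3]
```

View pics/s1.png

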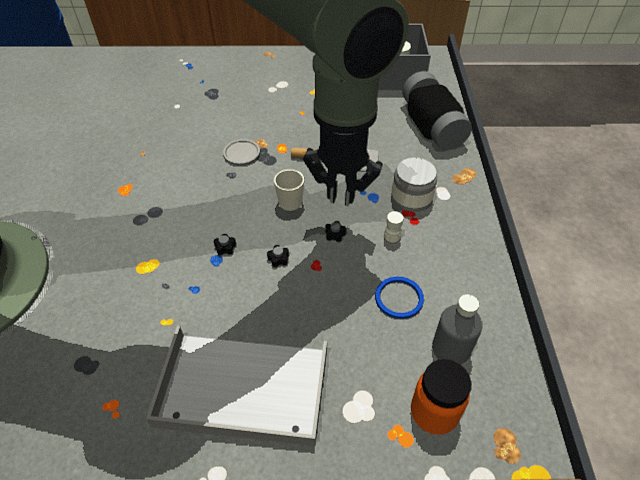

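The tool is above and behind cap0 (336,230). The cup (290,190) and hardener (395,225) are clear on either side. I'll descend now.

```bash
python3 -m crank '0.02 .008 .001 0 0 0 0;0.02 0 0 .012 0 0 0;0.02 0 0 .012 0 0 0;0.02 0 0 .012 0 0 0;0.02 0 0 .009 0 0 0;0.02 0 0 0 0 0 0;0.02 0 0 0 0 0 0;0.02 0 0 0 0 0 0'
python3 -c "
from h import *
to([.554,-.155,.026])"
```

```text
clock: 4.15
position: [0.6441, 0.143, 0.0356]
tool_rot: [3.141, -0.0, 1.29]
force: [-0.3, -0.1, 0.4]
grip_width: 0.0199
finger_force: 0.0
pos [0.6441 0.143  0.0356] rot [180.   -0.   73.9] grip 0.0199 t 4.15 F [-0.3 -0.1  0.4]
tool shift mm [-311.3   -4.1    9.6]
```

```bash
python3 -m crank '0.02 0 -.002 .005 0 0 0;0.02 0 0 .005 0 0 0;0.02 -.004 0 0 0 0 0;0.02 -.004 0 0 0 0 0;0.02 -.004 0 0 0 0 0;0.02 -.004 0 0 0 0 0;0.02 -.006 0 0 0 0 0;0.02 -.006 0 0 0 0 0' && python3 -m crank '0.02 -.008 0 0 0 0 0;0.02 -.008 0 0 0 0 0;0.02 -.008 0 0 0 0 0;0.02 -.008 0 0 0 0 0;0.02 -.008 0 0 0 0 0;0.02 -.008 0 0 0 0 0;0.02 -.008 0 0 0 0 0;0.02 -.005 0 0 0 0 0'
python3 -c "
from h import *
to([.554,-.155,.026])
save(grab_frame('side'),'s2.png')"
```

```text
clock: 4.82
position: [0.6341, 0.116, 0.0254]
tool_rot: [3.141, -0.0, 1.29]
force: [1.1, 1.0, 1.5]
grip_width: 0.0201
finger_force: 0.2
clock: 5.48
position: [0.6171, 0.0567, 0.0253]
tool_rot: [-3.142, 0.0, 1.29]
force: [0.3, -0.0, 0.4]
grip_width: 0.02
finger_force: 0.3
pos [0.6171 0.0567 0.0253] rot [-180.     0.    73.9] grip 0.02 t 5.48 F [ 0.3 -0.   0.4]
tool shift mm [-220.9   -1.9   -0.6]
```

View pics/s2.png

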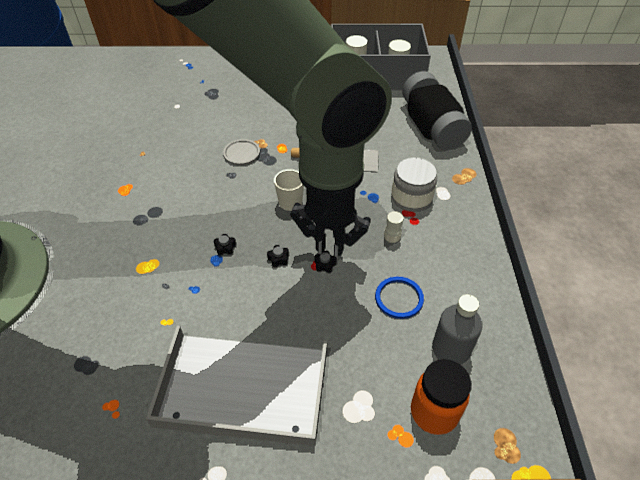

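Cap0 sits squarely ahead of the fingers at (325,260), and cap1 (278,255) is clear. I'll keep pushing.

```bash
python3 -m crank '0.02 -.008 0 0 0 0 0;0.02 -.009 0 0 0 0 0;0.02 -.009 0 0 0 0 0;0.02 -.009 0 0 0 0 0;0.02 -.009 0 0 0 0 0;0.02 -.009 0 0 0 0 0;0.02 -.009 0 0 0 0 0;0.02 -.009 0 0 0 0 0' && python3 -m crank '0.02 -.009 0 0 0 0 0;0.02 -.009 0 0 0 0 0;0.02 -.009 0 0 0 0 0;0.02 -.009 0 0 0 0 0;0.02 -.009 0 0 0 0 0;0.02 -.009 0 0 0 0 0;0.02 -.008 0 0 0 0 0;0.02 -.006 0 0 0 0 0'
python3 -c "
from h import *
to([.554,-.155,.026])
save(grab_frame('side'),'s3.png')"
```

```text
clock: 6.2
position: [0.5974, -0.0112, 0.0253]
tool_rot: [-3.142, 0.0, 1.29]
force: [0.3, 1.0, -0.6]
grip_width: 0.02
finger_force: 0.1
clock: 6.87
position: [0.5786, -0.0767, 0.0253]
tool_rot: [-3.142, 0.0, 1.29]
force: [0.7, -0.3, -0.5]
grip_width: 0.0198
finger_force: 0.1
pos [ 0.5786 -0.0767  0.0253] rot [-180.     0.    73.9] grip 0.0198 t 6.87 F [ 0.7 -0.3 -0.5]
tool shift mm [-82.   -1.9  -0.7]
```

View pics/s3.png

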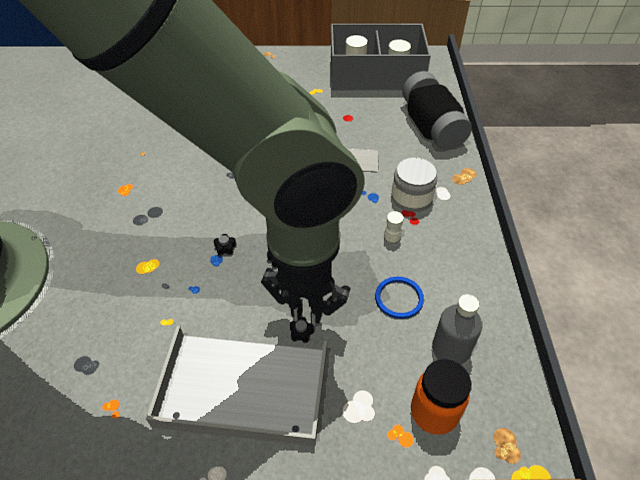

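Cap0 is at the mouth (302,328), centred on the fingers and clear of the far wall.

```bash
python3 -m crank '0.02 -.008 0 0 0 0 0;0.02 -.009 0 0 0 0 0;0.02 -.009 0 0 0 0 0;0.02 -.009 0 0 0 0 0;0.02 -.009 0 0 0 0 0;0.02 -.009 0 0 0 0 0;0.02 -.009 0 0 0 0 0;0.02 -.008 0 0 0 0 0' && python3 -m crank '0.02 -.006 0 0 0 0 0;0.02 -.004 0 0 0 0 0;0.02 -.002 0 0 0 0 0;0.02 0 0 0 0 0 0;0.02 .012 0 0 0 0 0;0.02 .015 0 -.02 0 0 -6;0.02 0 0 -.03 0 0 0;0.02 0 0 -.02 0 0 0'
python3 -c "
from h import *
to([.537,.09,.095])"
```

```text
clock: 7.58
position: [0.5592, -0.1439, 0.0253]
tool_rot: [-3.142, 0.0, 1.29]
force: [0.3, 0.1, 0.3]
grip_width: 0.0199
finger_force: 0.2
clock: 8.25
position: [0.5645, -0.1257, 0.097]
tool_rot: [3.141, -0.001, 1.399]
force: [0.0, -0.9, -0.6]
grip_width: 0.0203
finger_force: 0.0
pos [ 0.5645 -0.1257  0.097 ] rot [ 1.80e+02 -1.00e-01  8.02e+01] grip 0.0203 t 8.25 F [ 0.  -0.9 -0.6]
tool shift mm [207.8 -64.    2.2]
```

```bash
python3 -m crank '0.02 .034 -.011 0 0 0 0;0.02 .034 -.011 0 0 0 0;0.02 .034 -.011 0 0 0 0;0.02 .034 -.011 0 0 0 0;0.02 .034 -.010 0 0 0 0;0.02 .034 -.010 0 0 0 0;0.02 0 0 0 0 0 0;0.02 0 0 .015 0 0 0'
python3 -c "
from h import *
to([.537,.09,.025])
f=grab_frame('side');save(f,'s4.png')"
```

```text
clock: 8.92
position: [0.537, 0.0879, 0.0822]
tool_rot: [3.139, -0.002, 1.4]
force: [0.3, -1.3, -0.0]
grip_width: 0.0195
finger_force: 0.0
pos [0.537  0.0879 0.0822] rot [ 1.798e+02 -1.000e-01  8.020e+01] grip 0.0195 t 8.92 F [ 0.3 -1.3 -0. ]
tool shift mm [ 1.9 -0.5 57.2]
```

View pics/s4.png

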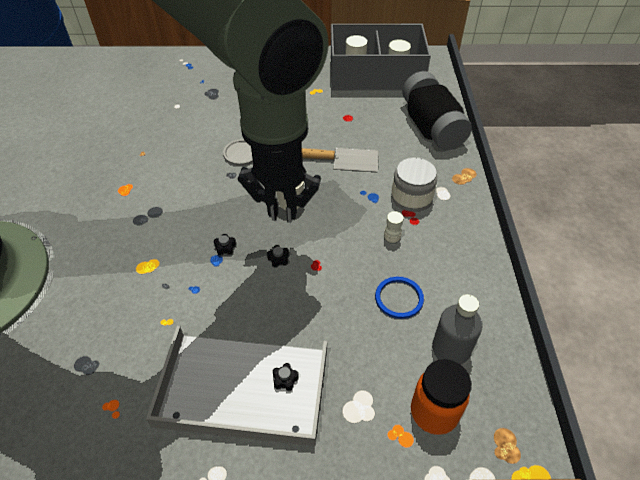

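Cap0 is well inside the pan at (285,376), and cap1 (278,255) is directly ahead of the fingers. I'll descend and push it.

```bash
python3 -m crank '0.02 .002 0 .015 0 0 0;0.02 0 0 .015 0 0 0;0.02 0 0 .015 0 0 0;0.02 0 0 .01 0 0 0;0.02 0 0 0 0 0 0;0.02 -.004 0 0 0 0 0;0.02 -.004 0 0 0 0 0;0.02 -.004 0 0 0 0 0' && python3 -m crank '0.02 -.004 0 0 0 0 0;0.02 -.005 0 0 0 0 0;0.02 -.007 0 0 0 0 0;0.02 -.009 0 0 0 0 0;0.02 -.009 0 0 0 0 0;0.02 -.009 0 0 0 0 0;0.02 -.009 0 0 0 0 0;0.02 -.009 0 0 0 0 0'  && python3 -m crank '0.02 -.009 0 0 0 0 0;0.02 -.009 0 0 0 0 0;0.02 -.009 0 0 0 0 0;0.02 -.009 0 0 0 0 0;0.02 -.009 0 0 0 0 0;0.02 -.009 0 0 0 0 0;0.02 -.009 0 0 0 0 0;0.02 -.006 0 0 0 0 0'
python3 -c "
from h import *
to([.495,-.14,.025])
f=grab_frame('side');save(f,'s5.png')"
```

```text
clock: 9.63
position: [0.5349, 0.0733, 0.0261]
tool_rot: [3.141, -0.0, 1.395]
force: [-0.4, 0.6, 0.7]
grip_width: 0.0197
finger_force: 0.1
clock: 10.3
position: [0.5237, 0.0126, 0.0253]
tool_rot: [3.142, 0.0, 1.395]
force: [0.5, 0.1, 1.3]
grip_width: 0.0201
finger_force: 0.3
clock: 10.97
position: [0.5116, -0.0555, 0.0253]
tool_rot: [-3.141, 0.0, 1.395]
force: [0.1, 0.0, 1.3]
grip_width: 0.0201
finger_force: 0.2
pos [ 0.5116 -0.0555  0.0253] rot [-180.     0.    79.9] grip 0.0201 t 10.97 F [0.1 0.  1.3]
tool shift mm [-86.1  -1.5   0.3]
```

View pics/s5.png

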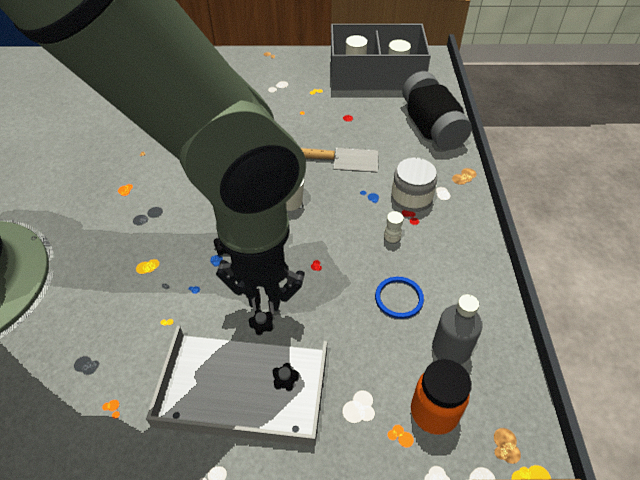

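Cap1 is at (261,321), just before the mouth and still centred. I'll push it in, then retreat.

```bash
python3 -m crank '0.02 -.008 0 0 0 0 0;0.02 -.009 0 0 0 0 0;0.02 -.009 0 0 0 0 0;0.02 -.009 0 0 0 0 0;0.02 -.009 0 0 0 0 0;0.02 -.009 0 0 0 0 0;0.02 -.009 0 0 0 0 0;0.02 -.008 0 0 0 0 0' && python3 -m crank '0.02 -.006 0 0 0 0 0;0.02 -.003 0 0 0 0 0;0.02 0 0 0 0 0 0;0.02 .012 0 0 0 0 0;0.02 .015 0 -.02 0 0 -5;0.02 0 0 -.03 0 0 -5;0.02 0 0 -.02 0 0 0;0.02 0 0 0 0 0 0'
python3 -c "
from h import *
to([.435,.117,.095])"
```

```text
clock: 11.68
position: [0.4993, -0.1243, 0.0253]
tool_rot: [-3.142, 0.0, 1.395]
force: [-0.0, 0.6, -0.2]
grip_width: 0.0198
finger_force: 0.1
clock: 12.35
position: [0.5046, -0.104, 0.0987]
tool_rot: [3.137, 0.0, 1.572]
force: [1.0, -0.9, 1.5]
grip_width: 0.02
finger_force: 0.0
pos [ 0.5046 -0.104   0.0987] rot [179.7   0.   90.1] grip 0.02 t 12.35 F [ 1.  -0.9  1.5]
tool shift mm [221.1 -69.4   3.3]
```

```bash
python3 -m crank '0.02 .036 -.012 0 0 0 0;0.02 .037 -.012 0 0 0 0;0.02 .037 -.012 0 0 0 0;0.02 .037 -.011 0 0 0 0;0.02 .037 -.011 0 0 0 0;0.02 .037 -.011 0 0 0 0;0.02 0 0 0 0 0 0;0.02 0 0 .015 0 0 0'
python3 -c "
from h import *
to([.435,.116,.025])
f=grab_frame('side');save(f,'s6.png')"
```

```text
clock: 13.02
position: [0.434, 0.1194, 0.0817]
tool_rot: [3.139, -0.002, 1.575]
force: [2.5, -0.6, 0.0]
grip_width: 0.0201
finger_force: 0.0
pos [0.434  0.1194 0.0817] rot [ 1.798e+02 -1.000e-01  9.030e+01] grip 0.0201 t 13.02 F [ 2.5 -0.6  0. ]
tool shift mm [-3.5  0.8 56.7]
```

View pics/s6.png

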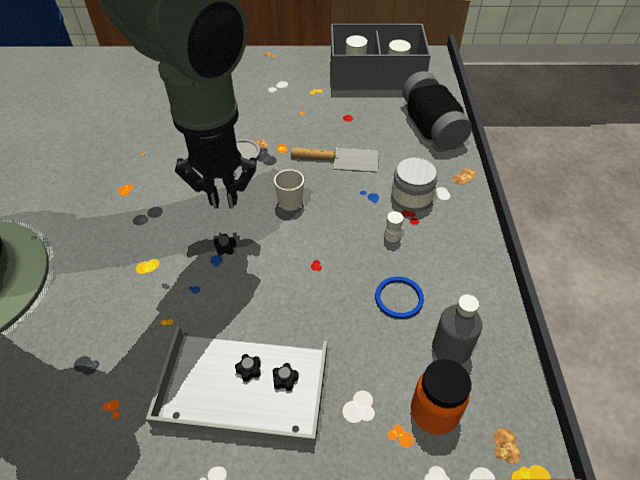

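Caps 0 and 1 are inside, at (285,376) and (248,366). Cap2 (225,243) is straight ahead of the fingers.

```bash
python3 -m crank '0.02 0 0 .015 0 0 0;0.02 0 0 .015 0 0 0;0.02 0 0 .015 0 0 0;0.02 0 0 .01 0 0 0;0.02 -.004 0 0 0 0 0;0.02 -.004 0 0 0 0 0;0.02 -.004 0 0 0 0 0;0.02 -.004 0 0 0 0 0' && python3 -m crank '0.02 -.004 0 0 0 0 0;0.02 -.005 0 0 0 0 0;0.02 -.007 0 0 0 0 0;0.02 -.009 0 0 0 0 0;0.02 -.009 0 0 0 0 0;0.02 -.009 0 0 0 0 0;0.02 -.009 0 0 0 0 0;0.02 -.009 0 0 0 0 0'  && python3 -m crank '0.02 -.009 0 0 0 0 0;0.02 -.009 0 0 0 0 0;0.02 -.009 0 0 0 0 0;0.02 -.009 0 0 0 0 0;0.02 -.009 0 0 0 0 0;0.02 -.009 0 0 0 0 0;0.02 -.009 0 0 0 0 0;0.02 -.009 0 0 0 0 0'
python3 -c "
from h import *
to([.435,-.137,.025])
f=grab_frame('side');save(f,'s7.png')"
```

```text
clock: 13.73
position: [0.4343, 0.0991, 0.026]
tool_rot: [3.141, -0.0, 1.569]
force: [0.2, 0.4, 0.7]
grip_width: 0.02
finger_force: 0.0
clock: 14.4
position: [0.4338, 0.0376, 0.0253]
tool_rot: [-3.141, 0.0, 1.569]
force: [0.5, 0.6, 0.7]
grip_width: 0.02
finger_force: 0.4
clock: 15.07
position: [0.4338, -0.0342, 0.0253]
tool_rot: [3.142, -0.0, 1.57]
force: [-0.1, 1.1, 0.5]
grip_width: 0.0202
finger_force: 0.3
pos [ 0.4338 -0.0342  0.0253] rot [180.   -0.   89.9] grip 0.0202 t 15.07 F [-0.1  1.1  0.5]
tool shift mm [-102.8    1.3    0.3]
```

View pics/s7.png

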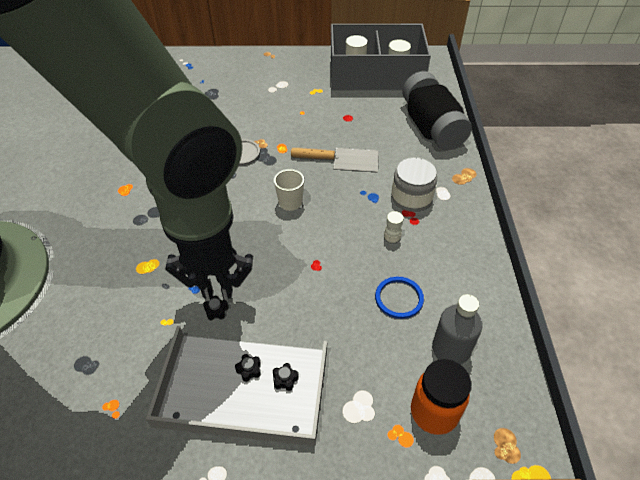

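Cap2 is centred at (215,308), short of the mouth. About 103 mm remain, and then I'll retreat upward.

```bash
python3 -m crank '0.02 -.009 0 0 0 0 0;0.02 -.009 0 0 0 0 0;0.02 -.009 0 0 0 0 0;0.02 -.009 0 0 0 0 0;0.02 -.009 0 0 0 0 0;0.02 -.009 0 0 0 0 0;0.02 -.009 0 0 0 0 0;0.02 -.009 0 0 0 0 0' && python3 -m crank '0.02 -.008 0 0 0 0 0;0.02 -.007 0 0 0 0 0;0.02 -.005 0 0 0 0 0;0.02 -.003 0 0 0 0 0;0.02 -.001 0 0 0 0 0;0.02 0 0 0 0 0 0;0.02 .015 0 0 0 0 0;0.02 .015 0 0 0 0 0' && python3 -m crank '0.02 .015 0 -.01 0 0 0;0.02 .02 0 -.03 0 0 0;0.02 .03 0 -.03 0 0 0;0.02 .03 0 -.03 0 0 0;0.02 .02 0 -.03 0 0 0;0.02 0 0 -.02 0 0 0;0.02 0 0 0 0 0 0;0.02 0 0 0 0 0 0'
python3 -c "
from h import *
f=grab_frame('side');save(f,'s8.png')"
```

```text
clock: 15.78
position: [0.4337, -0.1063, 0.0253]
tool_rot: [-3.142, -0.0, 1.57]
force: [0.2, 0.3, 0.4]
grip_width: 0.0201
finger_force: 0.2
clock: 16.45
position: [0.4337, -0.0992, 0.0253]
tool_rot: [3.142, -0.0, 1.568]
force: [1.3, 1.1, -0.1]
grip_width: 0.0198
finger_force: 0.0
clock: 17.12
position: [0.4341, 0.0152, 0.1756]
tool_rot: [3.139, 0.001, 1.571]
force: [-0.3, 0.2, -0.0]
grip_width: 0.0201
finger_force: 0.0
```

View pics/s8.png

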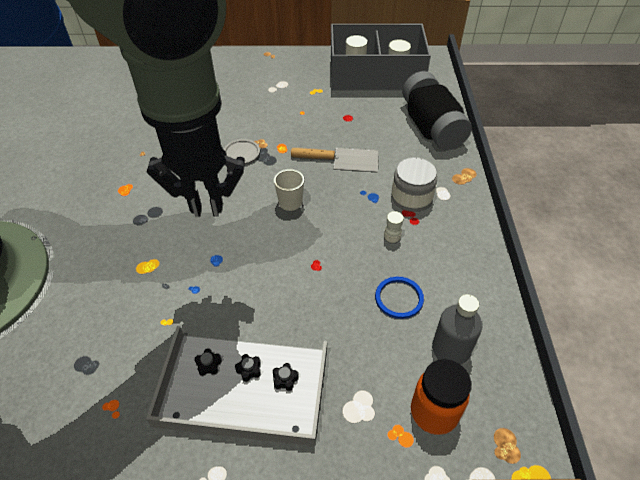

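All three caps lie well inside the pan, at (208,360), (248,366) and (285,376). Everything else looks unmoved.

```bash
python3 -c "
from workcell import bot
print(bot.job_done())"
```

```text
the job is handed in; nothing more can be done
None
```

I swept all three caps into the catch pan and handed the job in at about 17 s; the last picture shows them well inside the mouth and nothing else visibly moved, but the hand-in gave no verdict.

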